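# Fit and lock a key vise on the key-milling machine

### The arm

A 6-joint arm with a two-finger parallel gripper is mounted at the origin on the work surface. World frame = base frame: x ahead of the robot, y to its left, z up, the work surface at z = 0. Lengths are in m, angles in rad, forces in N, time in s.
With the tool pointing down it reaches from about 0.25 to 0.725 m from the base axis. Payload 4 kg.
Tool frame: the origin (TCP) lies on the centre line of the jaws, within the pads' length; the fingertips stand bot.tip_extent ahead of it and the grasp point (between the pads) is the TCP (bot.tip_extent is the distance from the TCP to the fingertips, in m); z points along the fingers, x is the direction in which the jaws open and shut, and the axes are right-handed (so a half turn about z gives the same grasp; the last joint's range is limited). The gripper opens to 85 mm and grips with 20 to 120 N. Pads are 22 mm wide; open, the fingers measure 114 mm over their backs; the gripper's body (76 mm by 85 mm) begins 54 mm behind the grasp point. The pads swing forward as they close: fully open they stand 13 mm farther back than shut.
Start: joints at [1.166, 0.241, 0.005, 1.335, 0, 1.571], TCP at [0.197, 0.46, 0.229] pointing down, gripper open.
Joint ranges: [-2.72, 2.72], [-1.05, 1.87], [-1.09, 1.28], [-1.99, 2.15], [-1.42, 1.44], [-3.14, 3.14]. Speed limits (rad/s): [2.79, 2.79, 3.14, 3.14, 3.14, 3.14].

### API

Orientations are given as a rotation vector (axis times angle).
In Python, from rig import bot gives the robot as it stands.
- The arm moves only by the tool move_arm, never from a script. Its argument "commands" is a list of rows, each a list of 5 numbers: the shift along the world's x, y, z in mm, then the turn about the world's z in degrees, then the finger opening in mm, from 0 to 85.4. A call has 1 to 8 rows; each row shifts and turns the commanded pose from where the row before left it; what a row does not reach is not made up. A row lasts 1/8 s, in which the tool goes at most 62.5 mm and 10.7 degrees, less where a joint would pass 70% of its speed; a pose out of reach is approached as far as the arm can. A call is refused whole if a number of a shift passes 62.5 or a number of a turn 10.7, either way. A call with a gripper value outside its range is refused whole. The fingers move at their own pace and stop on an object; the grip force is fixed at half the most. Time passes only in rows, so rows that do not move let the fingers close. It gives the time, the measured TCP pose, the force and the opening at its end, in the units of the state.
- bot.sense(): the state, without advancing time (a new reading comes with each control period).
- bot.camera(name): name is "scene" or "top" or "wrist"; returns the picture (420x560x3 uint8, red, green, blue); there is no depth.
- bot.camera_info(name): a dict with "vfov" (degrees; the focal length in pixels is half the picture's height over the tangent of half this angle, whatever the lens; pixels are square), "cx", "cy" (the principal point, pixels), "D" ([k1, k2, p1, p2, k3] as OpenCV has them; the pictures are not rectified), "eye" and "attitude" of the camera in the world. Camera axes: x right, y down, z forward; pixel columns grow to the right and rows downward; lengths in m; the calibration is good to about 2 mm. A picture is of the moment at which its call begins: read the wrist's pose just before it. camera_info takes no time and is no camera call; for the wrist camera it gives the pose at the moment of the call.
- bot.close_job(): hands the job in, once; it reports no verdict.
Trained networks look in the newest picture that a camera, given by its name, has taken for a name from the list of things; names that differ only in an ending like _2 or _b are one class to them, and where a whole thing is asked for, a point or a joint stands for the part that bears it (a point fixed in the world has none). Each returns a list of dicts, best first, with "conf" (0 to 1); they miss things now and then, are a little off and sometimes report something else, mostly with a low value. They report only what shows in the picture. A call takes as long as a camera call. They do not tell look-alikes from the thing itself.
- bot.spot_in(camera, name): "location" ([column, row] in pixels, amid what is visible of it).
- bot.trace(camera, name): "mask" (420x560 bool, what is visible of it) and "location" ([column, row] in pixels, amid what is visible of it).
- bot.mark_of(camera, name): "location" ([column, row] in pixels: a listed point, or the origin of a listed thing).
The state is a dict: "t": time; "q": joint angles; "dq": joint speeds; "joint_efforts": joint torques, N m; "tcp_pos": TCP position; "tool_rot": TCP orientation; "force": force on the tool from outside, world axes, zero at the start; "moment": the same for the moment, N m; "opening": finger opening in m.
Only numpy, scipy, OpenCV 4.12 (cv2) and the standard library are available. Lean on these libraries where they do the work, as an engineer would, in place of code of your own. Each camera call takes 0.05 s, during which the arm holds its last target. There are 200 camera calls.

### The job

Fit the loose key vise to the empty seat of the key-milling machine: set it on the machine's table with its knurled knob towards the front (the operator's side), slide it onto the T-rail and push it in under the head until it is fully home against the stop. Then swing the locking lever beside that seat all the way round so that its cam nose closes behind the vise, and let go. Leave the other things on the bench where they lie.

Things in the scene. Friction and masses are not known exactly. Their poses are not given: they have to be found in the camera images.
- machine: Grey bench-top key-milling machine, fixed; it stands differently each time. Origin on the bench under the empty seat. +x points into the machine (the way the vise is pushed), -x to the operator's front, +y to its left, z up. The column stands from x = +85 mm inwards. Low base (under z 60 mm) forward to x = -145, its two feed knobs to x = -167. Sizes below are in this frame.
- table_front (a point): Middle of the front top edge of the flat grey steel cross table that carries both seats: x = -125, y = 52, z = 90 mm. The table top is level at z = 90 mm and spans x -125 to +45, y -79 to +183.
- head_edge (a point): Middle of the lower front edge of the overhanging head: x = -55, y = 72, z = 250 mm. The head covers everything inwards of this edge, y -50 to +195. Under it at x = 4, y = 0 and 110, hang two spindles (diameter 34, then thin) down to z = 158 mm.
- seat (a point): The empty seat: the vise's origin lies here, axes parallel to the machine's, when it is fully home (x = 0, y = 0, z = 90 mm, on the table top). Its steel T-rail along x: stem 17 wide, 6 high; head 30 wide, from 6 to 12 mm over the table; ends at a stop whose face is at x = +28.
- rail_nose (a point): Tip of the rail's front end on top, x = -27, y = 0, z = 102 mm; the end is rounded in plan (radius 15) and so centres a vise pushed onto it. The table before it is flat and free: a vise stood there square to the rail, its origin at x = -72 and within 4 mm of y = 0, can be pushed straight on.
- fitted_vise (a point): Second seat (x = 0, y = 110, z = 90 mm) with an identical vise already fitted and locked, part of the machine; its lever is the mirror image (pivot x = -40, y = 156; arm forward and a little inward). Nothing is to be done to it.
- vise: The loose steel key vise, 0.35 to 0.7 kg, standing upright on the bench. Body 56 (x) by 50 (y) by 46 mm high; its flat sides (50 mm apart, up to z = 46) are the place to grip. Origin under its centre; +x is its back, which goes in first; z up. A T-slot along x in the underside fits the rail with 1.5 to 2 mm play. It slides under about 2 to 8 N.
- vise_knob (a point): Middle of the flat front end of the vise's knurled clamp knob (diameter 26 mm, 22 mm long, axis along x): x = -58, y = 0, z = 30 mm in the vise's frame. The knob stands out 30 mm from the vise's front face (x = -28).
- vise_back (a point): Middle of the lower edge of the vise's back face (x = +28, z = 0 in the vise's frame), the face that meets the stop.
- lock_lever (a joint): Locking lever of the empty seat, rad: 0 = fully open, 1.92 = locked (end stop); clockwise from above. Friction holds it where left (2 N at the ball). Starts within 0.35 of open. At value q its arm points to machine angle 270 deg - q (0 = +x, 90 = +y): open to -y, locked forward and a little inward (160). Its cam nose then lies 1.5 mm behind the front face of a vise that is home, blocking it.
- lever_pivot (a point): The lever's vertical axis at table height: x = -40, y = -46, z = 90 mm in the machine's frame.
- lever_ball (a point): Centre of the black ball, diameter 24 mm, at the end of the lever's arm (rod 9 mm thick rising from the hub), 75 mm from the axis, 36 mm above the table top.
- jaw_plate: Bystander: stepped steel jaw plate without a knob, 70 x 46 x 38 mm, origin under its centre.
- screwdriver: Bystander: screwdriver, 170 mm, lying.
- oil: Bystander: small oil bottle, diameter 38, 115 mm tall, origin under its centre.
- caliper: Bystander: caliper lying flat, 200 x 55 mm.
- car_key: Bystander: car key with black head, 75 x 30 x 10 mm, lying flat.
- key_ring: Bystander: ring with four keys fanned out, about 80 mm across, 9 mm high.
- blank_tray: Bystander: grey plastic tray for blanks, 110 x 75 x 28 mm, heavy.
Things that resemble listed ones, but are neither listed nor needed, are in the scene too. Leave any orange or purple look-alike of the vise alone.

How it is judged:
By the outcome, as a careful person would: the job done as asked, in the order asked, and still so for the second after the job is handed in, with the robot touching nothing.
It also fails if it takes over 59 s, if anything falls off the work surface, if the arm or the gripper's body presses on something with over 40 N, if the wrist force passes 120 N, or if a joint passes its speed limit or range.

## Working session

There is one attempt and no reset: what is moved stays moved. The work goes in short steps, Python scripts to look and compute and a tool call to move; the robot and the scene stay as the last step left them, time stands still between calls to the robot, and variables do not carry over. Pictures are saved under pics/ and viewed, about 8 in all and at most 12, crops included, and the job is handed in when it is done.

Besides the shell and the picture viewer there is one more tool, called as name([rows], argument=value, ...), one row to a line, values as JSON. move_arm: Moves the arm, as the interface text tells. Its arguments: {"type":"object","properties":{"commands":{"type":"array","items":{"type":"array","items":{"type":"number"}}}},"required":["commands"]}

```bash
mkdir -p pics; ls; cat > h.py <<'E'
import numpy as np, cv2
from rig import bot
from scipy.spatial.transform import Rotation as R
def K(n):
    i=bot.camera_info(n); f=210/np.tan(np.radians(i['vfov'])/2)
    return np.array([[f,0,i['cx']],[0,f,i['cy']],[0,0,1]]),np.array(i['D'],float),i
def att(i):
    a=np.array(i['attitude'],float)
    return a if a.shape==(3,3) else R.from_rotvec(a).as_matrix()
def ray(n,px,z,i=None):
    k,D,i0=K(n); i=i or i0
    p=cv2.undistortPoints(np.array([[px]],float),k,D)[0,0]
    d=att(i)@np.array([p[0],p[1],1]); e=np.array(i['eye'])
    return e+d*(z-e[2])/d[2]
def proj(n,P,i=None):
    k,D,i0=K(n); i=i or i0; A=att(i).T
    return cv2.projectPoints((A@(np.atleast_2d(P)-np.array(i['eye'])).T).T,np.zeros(3),np.zeros(3),k,D)[0][:,0]
def snap(n,f):
    im=bot.camera(n); cv2.imwrite('pics/'+f,im[:,:,::-1]); return im
E
python3 - <<'E'
from h import *
for n in ['scene','top','wrist']: print(n,bot.camera_info(n))
a=snap('top','top0.png'); b=snap('scene','scene0.png')
for n in ['top','scene']:
  for t in ['table_front','head_edge','seat','rail_nose','fitted_vise','vise','vise_knob','vise_back','lever_pivot','lever_ball','machine','jaw_plate']:
    print(n,t,[(np.round(d['location'],1).tolist(),round(d['conf'],2)) for d in bot.mark_of(n,t)][:4])
print(bot.sense(), bot.tip_extent)
E
```

```text
pics
scene {'vfov': 55.873666509582726, 'cx': 278.55035150877234, 'cy': 215.6341899466541, 'D': array([-0.03792764,  0.        ,  0.        ,  0.        ,  0.        ]), 'eye': array([ 0.72017233, -0.58594504,  0.8030312 ]), 'attitude': array([-2.34853122, -0.64261068,  0.21278551])}
top {'vfov': 44.752297536741494, 'cx': 281.73451047589236, 'cy': 209.1712875978097, 'D': array([0.00229326, 0.        , 0.        , 0.        , 0.        ]), 'eye': array([ 0.35086352, -0.11442462,  1.2892972 ]), 'attitude': array([-2.18980036,  2.15545422, -0.10329163])}
wrist {'vfov': 69.39997385181958, 'cx': 281.5509707915132, 'cy': 207.12744864683634, 'D': array([-0.03117492,  0.        ,  0.        ,  0.        ,  0.        ]), 'eye': array([0.13289572, 0.48774385, 0.37380659]), 'attitude': array([2.42229488, 1.59706641, 0.21940744])}
top table_front [([209.8, 197.0], 0.91), ([172.1, 171.7], 0.74)]
top head_edge [([159.9, 197.2], 0.9), ([169.2, 174.4], 0.43)]
top seat []
top rail_nose [([167.6, 169.4], 0.73), ([176.4, 154.3], 0.65), ([403.0, 276.2], 0.38)]
top fitted_vise [([153.6, 216.9], 0.75), ([
[... 1294 characters left out ...]
, 204.9], 0.72)]
scene jaw_plate [([252.0, 340.8], 0.9)]
{'t': 1.3, 'q': array([1.16600011e+00, 2.40614702e-01, 5.00362609e-03, 1.33518245e+00,
       1.54925294e-05, 1.57078244e+00]), 'dq': array([-0.0001622 , -0.0004648 ,  0.00129839, -0.00053353,  0.00097786,
       -0.00026383]), 'joint_efforts': array([ 1.48713734e-04, -3.72208858e+01,  2.52692413e+01,  1.19788430e-03,
        7.63420985e-06,  1.83618369e-05]), 'tcp_pos': array([0.19691461, 0.45960075, 0.2290005 ]), 'tool_rot': array([-2.62262391e+00, -1.72955407e+00,  9.72103074e-06]), 'force': array([-0.79247738, -0.09387044,  0.03082678]), 'moment': array([-0.02710253,  0.10286501, -0.05943412]), 'opening': 0.08541755804801653} 0.019
```

View pics/top0.png

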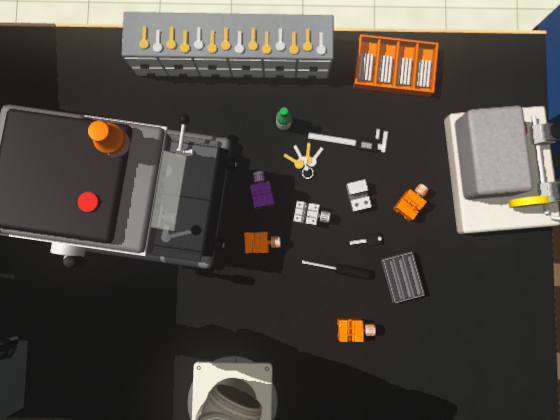

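View pics/scene0.png

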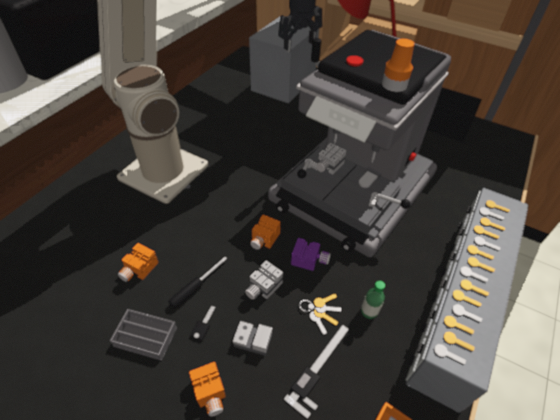

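```bash
cat >> h.py <<'E'
def M(p,v): # machine pts (mm) -> world m
    x,y,a=p; c,s=np.cos(a),np.sin(a); v=np.atleast_2d(v)/1000.
    return np.c_[x+c*v[:,0]-s*v[:,1], y+s*v[:,0]+c*v[:,1], v[:,2]]
E
python3 - <<'E'
from h import *
from scipy.optimize import least_squares
obs=[('top',(-125,52,90),(209.8,197)),('top',(-55,72,250),(159.9,197.2)),('top',(-40,-46,90),(176.6,152.3)),
('scene',(-125,52,90),(325.9,200.9)),('scene',(-55,72,250),(335.1,130.5)),('scene',(-27,0,102),(365.5,185.5)),('scene',(0,110,90),(333.2,165.8)),('scene',(-40,-46,90),(373.4,199.3))]
tf=ray('top',(209.8,197),.09);print('tf',tf, 'lp',ray('top',(176.6,152.3),.09),'he',ray('top',(159.9,197.2),.25))
fun=lambda p:np.concatenate([proj(n,M(p,v))[0]-px for n,v,px in obs])
best=min((least_squares(fun,[tf[0],tf[1]+.1,a],loss='soft_l1',f_scale=2) for a in (0,1.57,3.14,-1.57)),key=lambda r:r.cost)
print(best.x,np.degrees(best.x[2]),best.cost);print(np.round(fun(best.x).reshape(-1,2),1))
p=best.x
b=(ray('top',(185.1,119.9),.126),ray('scene',(402,204.6),.126));print('ball',b,'pivot',M(p,(-40,-46,90)))
for w in b:
  d=w-M(p,(-40,-46,90))[0]; print('lever machine ang',np.degrees(np.arctan2(d[1],d[0])-p[2])%360,np.hypot(d[0],d[1]))
for l,m in [('back',(-40,-46)),('front72',(-72,0)),('seat',(0,0))]: print(l,M(p,(*m,90)))
print('vise top', ray('top',(304,214.9),0),ray('top',(330.2,218.6),.03),ray('top',(292.5,212),0))
print('vise scene', ray('scene',(265.5,283),0),ray('scene',(248.5,291.8),.03))
E
```

```text
tf [0.49141339 0.05719507 0.09      ] lp [0.59752104 0.13952449 0.09      ] he [0.47062499 0.13657735 0.25      ]
[0.55700226 0.18041145 1.45762048] 83.51550165971543 28.463624713789187
[[-2.1  0. ]
 [ 1.5 -4.2]
 [ 1.7 -0.2]
 [-2.1 -0.6]
 [ 5.   0.6]
 [-3.4 -1.4]
 [-2.8 -1.5]
 [ 1.5 -1. ]]
ball (array([0.66701219, 0.11480989, 0.126     ]), array([0.66712883, 0.11318705, 0.126     ])) pivot [[0.5981906  0.13547237 0.09      ]]
lever machine ang 259.7730296154623 0.07185644413399592
lever machine ang 258.5702948053396 0.07245077429781796
back [[0.5981906  0.13547237 0.09      ]]
front72 [[0.54887099 0.10887207 0.09      ]]
seat [[0.55700226 0.18041145 0.09      ]]
vise top [ 0.46005599 -0.17011966  0.        ] [ 0.44935143 -0.23378618  0.03      ] [ 0.46697814 -0.1408533   0.        ]
vise scene [ 0.46169154 -0.16818941  0.        ] [ 0.4507854  -0.22248539  0.03      ]
```

move_arm([
  [6.6, -42.5, 0, 5.5, 85],
  [6.6, -42.5, 0, 5.5, 85],
  [6.6, -42.5, 0, 5.5, 85],
  [6.6, -42.5, 0, 5.5, 85],
  [6.6, -42.5, 0, 5.5, 85],
  [6.6, -42.5, 0, 5.5, 85],
  [6.6, -42.5, 0, 5.5, 85],
  [6.6, -42.5, 0, 5.5, 85],
])

```text
t: 2.3
tcp_pos: [0.2498, 0.1184, 0.2293]
tool_rot: [1.778, 2.589, 0.002]
force: [1.0, 0.4, -0.3]
opening: 0.0851
```

move_arm([
  [22, -27.5, 0, 7, 85],
  [28, -27.5, 0, 7, 85],
  [28, -27.5, 0, 7, 85],
  [28, -27.5, 0, 7, 85],
  [28, -27.5, 0, 7, 85],
  [28, -27.5, 0, 7.5, 85],
  [28, -27.5, 0, 7.5, 85],
  [28, -27.5, 0, 7.5, 85],
])

```text
t: 3.3
tcp_pos: [0.4686, -0.1015, 0.229]
tool_rot: [0.314, 3.126, 0.0]
force: [-1.0, 0.6, 0.8]
opening: 0.0848
```

```bash
python3 - <<'E'
from h import *
s=bot.sense(); r=R.from_rotvec(s['tool_rot']).as_matrix(); print(s['t'],s['tcp_pos'],np.degrees(np.arctan2(r[1,0],r[0,0])),s['q'])
i=bot.camera_info('wrist'); snap('wrist','w1.png')
for t,z in [('vise',0),('vise_knob',.03),('vise_back',0)]:
  for d in bot.mark_of('wrist',t)[:3]: print(t,np.round(d['location'],1),round(d['conf'],2),ray('wrist',d['location'],z,i))
E
```

```text
3.3 [ 0.46858214 -0.10147549  0.2290326 ] 168.53816700902235 [-2.13365417e-01  1.99720123e-01 -4.73404206e-02  1.32348065e+00
  1.56801803e-04 -1.58411502e+00]
vise [256.6 215.3] 0.97 [ 0.5096317  -0.05954801  0.        ]
vise [275.7 118. ] 0.93 [ 0.4606592  -0.17318759  0.        ]
vise [350.  206.6] 0.71 [ 0.38938839 -0.04704393  0.        ]
vise_knob [346.  161.1] 0.79 [ 0.39157427 -0.11089489  0.03      ]
vise_knob [268.5  63. ] 0.72 [ 0.45621132 -0.22880452  0.03      ]
vise_knob [208.7   6.2] 0.6 [ 0.5041003  -0.29320713  0.03      ]
vise_back [279.5 206.1] 0.57 [ 0.47809004 -0.06575841  0.        ]
```

View pics/w1.png

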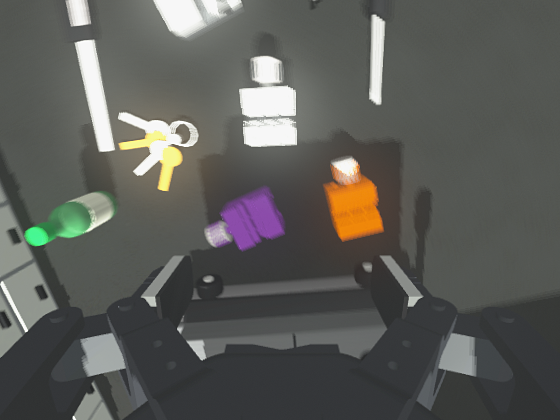

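move_arm([
  [-3.6, -27, 0, 1, 85],
  [-3.5, -28, 0, 1, 85],
  [-3.5, -28, 0, 0, 85],
  [0, 0, -50, 0, 85],
  [0, 0, -50, 0, 85],
  [0, 0, -50, 0, 85],
  [0, 0, -30, 0, 85],
  [0, 0, -19, 0, 85],
])

```text
t: 4.5
tcp_pos: [0.4554, -0.1818, 0.0286]
tool_rot: [-0.265, -3.128, -0.002]
force: [-0.6, -1.2, -0.2]
opening: 0.0852
```

move_arm([
  [0, 0, 0, 0, 85],
  [0, 0, 0, 0, 40],
  [0, 0, 0, 0, 40],
  [0, 0, 0, 0, 40],
  [0, 0, 0, 0, 40],
  [0, 0, 0, 0, 40],
])

```text
t: 5.25
tcp_pos: [0.4599, -0.1842, 0.0326]
tool_rot: [0.265, 3.124, -0.002]
force: [2.2, 0.3, 6.8]
opening: 0.0481
```

move_arm([
  [0, 0, 0, 0, 40],
  [0, 0, 20, 0, 40],
  [0, 0, 40, 0, 40],
  [0, 0, 50, 0, 40],
  [0, 0, 50, 0, 40],
  [0, 0, 25, 0, 40],
  [0, 0, 0, 0, 40],
])

```text
t: 6.12
tcp_pos: [0.458, -0.1838, 0.217]
tool_rot: [0.265, 3.126, -0.002]
force: [-0.3, 0.4, -6.1]
opening: 0.0479
```

```bash
python3 - <<'E'
from h import *
s=bot.sense(); r=R.from_rotvec(s['tool_rot']).as_matrix(); print(s['t'],s['tcp_pos'],np.degrees(np.arctan2(r[1,0],r[0,0])),s['force'],s['opening'])
i=bot.camera_info('wrist'); snap('wrist','w2.png'); z0=s['tcp_pos'][2]
for t,z in [('vise',-.03),('vise_knob',0),('vise_back',-.03)]:
  for d in bot.mark_of('wrist',t)[:2]:
    w=ray('wrist',d['location'],z0+z,i); print(t,np.round(d['location'],1),round(d['conf'],2),w, 'tool mm',np.round(r.T@(w-s['tcp_pos'])*1000,1))
for n in ['top','scene']:
  bot.camera(n)
  for t in ['rail_nose','seat','lever_pivot','lever_ball','table_front','head_edge','fitted_vise']: print(n,t,[(np.round(d['location'],1).tolist(),round(d['conf'],2)) for d in bot.mark_of(n,t)][:2])
E
```

```text
6.125 [ 0.4579883  -0.18380566  0.21695223] 170.29870689387516 [-0.34870729  0.41501094 -6.06509005] 0.04785329066254123
vise [351.1 271.9] 0.82 [ 0.41788819 -0.15166806  0.18695223] tool mm [45.1 25.  29.8]
vise [283.5 248.9] 0.81 [ 0.45802585 -0.17476427  0.18695223] tool mm [ 1.6  8.9 30. ]
vise_knob [347.1 238.2] 0.78 [ 0.42261945 -0.18809182  0.21695223] tool mm [ 34.1 -10.2  -0.1]
vise_knob [283.5 168.6] 0.69 [ 0.44888929 -0.22902675  0.21695223] tool mm [  1.3 -46.1   0. ]
vise_back [510.8  80. ] 0.78 [ 0.31830955 -0.25214934  0.18695223] tool mm [126.3 -90.9  29.6]
vise_back [281.7 249.1] 0.35 [ 0.45916163 -0.17481934  0.18695223] tool mm [ 0.5  9.1 30. ]
top rail_nose [([169.7, 171.9], 0.74)]
top seat [([161.0, 198.1], 0.16)]
top lever_pivot [([177.0, 149.7], 0.82), ([170.7, 167.4], 0.39)]
top lever_ball [([187.0, 119.7], 0.84)]
top table_front [([210.5, 198.9], 0.62)]
top head_edge [([162.5, 195.7], 0.9)]
top fitted_vise [([152.3, 218.6], 0.61)]
scene rail_nose [([361.6, 184.8], 0.59)]
scene seat [([365.3, 184.7], 0.94)]
scene lever_pivot [([373.6, 200.4], 0.67)]
scene lever_ball [([405.9, 201.0], 0.62)]
scene table_front []
scene head_edge [([335.1, 128.2], 0.96), ([330.5, 164.2], 0.33)]
scene fitted_vise [([330.4, 169.6], 0.55)]
```

View pics/w2.png

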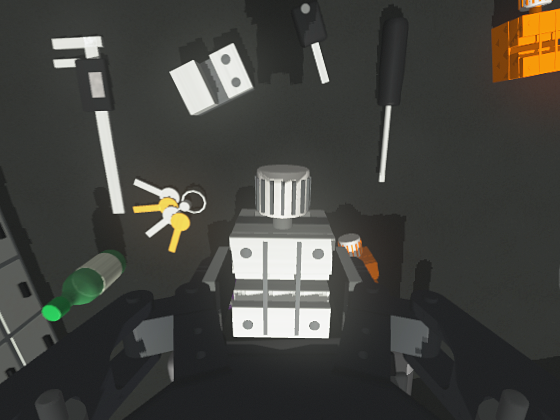

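move_arm([
  [-7.5, 20, 0, 0.6, 40],
  [-7.5, 41, 0, 0.6, 40],
  [-7.5, 41, 0, 0.5, 40],
  [-7.5, 41, 0, 0.5, 40],
  [-7.5, 41, 0, 0.5, 40],
  [-7.5, 41, 0, 0.5, 40],
  [0, 20, 0, 0, 40],
  [0, 0, 0, 0, 40],
])

```text
t: 8.12
tcp_pos: [0.4112, 0.0633, 0.2152]
tool_rot: [0.172, 3.137, 0.001]
force: [-0.2, -0.1, -5.2]
opening: 0.0475
```

```bash
python3 - <<'E'
from h import *
s=bot.sense(); r=R.from_rotvec(s['tool_rot']).as_matrix(); print(s['t'],s['tcp_pos'],np.degrees(np.arctan2(r[1,0],r[0,0])),s['opening'])
i=bot.camera_info('wrist'); snap('wrist','w3.png'); print(i)
p=[.557,.1804,1.4576]
for t,v in [('rail_nose',(-27,0,102)),('table_front',(-125,52,90)),('lever_pivot',(-40,-46,90)),('lever_ball',None),('fitted_vise',(0,110,90)),('seat',(0,0,90)),('head_edge',(-55,72,250))]:
  print(t,[(np.round(d['location'],1).tolist(),round(d['conf'],2)) for d in bot.mark_of('wrist',t)][:2], proj('wrist',M(p,v),i) if v else '')
E
```

```text
8.125 [0.41121701 0.06332579 0.21520533] 173.73411719451306 0.04750493956066382
{'vfov': 69.39997385181958, 'cx': 281.5509707915132, 'cy': 207.12744864683634, 'D': array([-0.03117492,  0.        ,  0.        ,  0.        ,  0.        ]), 'eye': array([ 0.40342822, -0.00444902,  0.36085904]), 'attitude': array([0.1700956 , 3.09214731, 0.43124386])}
rail_nose [([147.7, 302.3], 0.67)] [[147.4199815  304.55243322]]
table_front [([195.0, 201.4], 0.6)] [[195.45456535 205.79169736]]
lever_pivot [([103.4, 280.0], 0.75)] [[106.15331762 286.02116582]]
lever_ball [([5.0, 298.7], 0.84)] 
fitted_vise [] [[260.06505467 321.15539564]]
seat [([104.9, 282.3], 0.62)] [[155.43696688 320.2655379 ]]
head_edge [] [[159.72290229 429.48637527]]
```

View pics/w3.png

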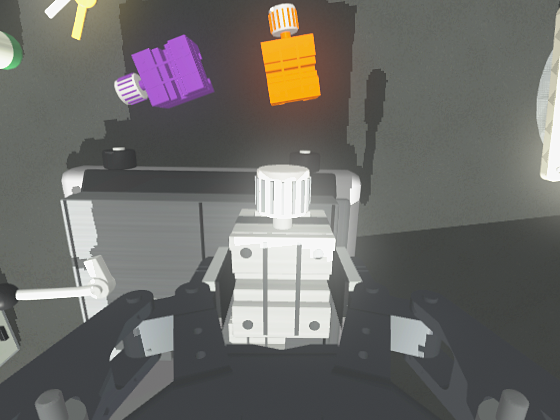

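```bash
python3 - <<'E'
from h import *
from scipy.optimize import least_squares
i=bot.camera_info('wrist')
T=(-125,52,90);H=(-55,72,250);P=(-40,-46,90);N=(-27,0,102);F=(0,110,90)
obs=[('top',T,(209.8,197)),('top',H,(159.9,197.2)),('top',P,(176.6,152.3)),('top',T,(210.5,198.9)),('top',H,(162.5,195.7)),('top',P,(177,149.7)),('top',N,(169.7,171.9)),('top',N,(167.6,169.4)),
('scene',T,(325.9,200.9)),('scene',H,(335.1,130.5)),('scene',N,(365.5,185.5)),('scene',F,(333.2,165.8)),('scene',P,(373.4,199.3)),('scene',H,(335.1,128.2)),('scene',N,(361.6,184.8)),('scene',P,(373.6,200.4)),
('wrist',N,(147.7,302.3)),('wrist',T,(195,201.4)),('wrist',P,(103.4,280))]
fun=lambda p:np.concatenate([(proj(n,M(p,v),i if n=='wrist' else None)[0]-px)*2.3e-3/(.001 if n!='wrist' else .0023) for n,v,px in obs])
b=least_squares(fun,[.557,.18,1.4576],loss='soft_l1',f_scale=3);p=b.x;print(p,np.degrees(p[2]),b.cost);print(np.round(fun(p).reshape(-1,2),1).tolist())
im=cv2.imread('pics/w3.png')
for col,q in (((0,0,255),[.557,.1804,1.4576]),((0,255,0),p)):
  for A,B in [((-125,-79,90),(-125,183,90)),((-125,-79,90),(45,-79,90)),((-145,-70,60),(-145,170,60))]:
    pts=proj('wrist',M(q,np.linspace(A,B,30)),i).round().astype(int)
    cv2.polylines(im,[pts.reshape(-1,1,2)],False,col,1)
cv2.imwrite('pics/w3o.png',cv2.resize(im[140:340,0:380],None,fx=2.1,fy=2.1,interpolation=cv2.INTER_NEAREST))
d=ray('wrist',(5,298.7),.126,i);v=d-M(p,P)[0];print(d,np.hypot(*v[:2]),(np.degrees(np.arctan2(v[1],v[0])-p[2]))%360)
E
```

```text
[0.55604289 0.1773624  1.45720018] 83.49142008080575 264.90749829062383
[[-1.8, 1.1], [6.7, -8.4], [6.8, 0.4], [-3.5, -3.2], [0.7, -5.0], [5.9, 6.4], [1.2, -4.8], [6.0, 0.9], [-6.8, 0.0], [9.4, 2.7], [-9.7, -2.0], [-8.3, -2.4], [1.6, -1.0], [9.4, 8.0], [-0.7, -0.4], [1.1, -3.5], [1.9, 2.3], [2.3, 4.0], [4.8, 6.2]]
[0.67148089 0.11663523 0.126     ] 0.07592453570710561 264.52001054530666
```

View pics/w3o.png

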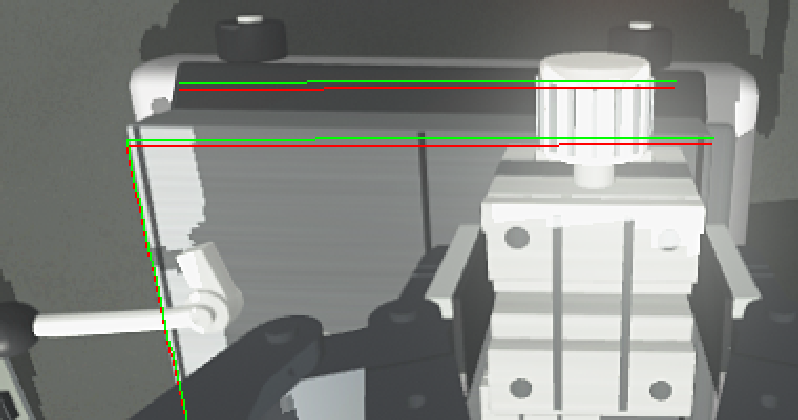

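move_arm([
  [15, 1.8, 0, 0, 40],
  [26.5, 1.8, 0, 0, 40],
  [26.5, 1.8, 0, 0, 40],
  [26.5, 1.7, 0, 0, 40],
  [26.5, 1.7, 0, 0, 40],
  [12, 0, 0, 0, 40],
  [0, 0, -40, 0, 40],
  [0, 0, 0, 0, 40],
])

```text
t: 9.52
tcp_pos: [0.542, 0.0698, 0.1714]
tool_rot: [-0.178, -3.127, 0.003]
force: [-0.6, 0.1, -5.0]
opening: 0.0478
```

```bash
python3 - <<'E'
from h import *
s=bot.sense(); r=R.from_rotvec(s['tool_rot']).as_matrix(); print(s['t'],s['tcp_pos'],np.degrees(np.arctan2(r[1,0],r[0,0])),s['force'])
i=bot.camera_info('wrist'); snap('wrist','w4.png')
a=snap('scene','s4.png')[120:300,240:460]; b=snap('top','t4.png')[90:270,100:320]
cv2.imwrite('pics/c4.png',np.hstack([cv2.resize(x,(400,327),interpolation=cv2.INTER_CUBIC) for x in (a,b)])[:,:,::-1])
E
```

```text
9.525 [0.54204382 0.06981992 0.1713998 ] 173.49069200103753 [-0.57865785  0.14877692 -5.04147358]
```

View pics/w4.png

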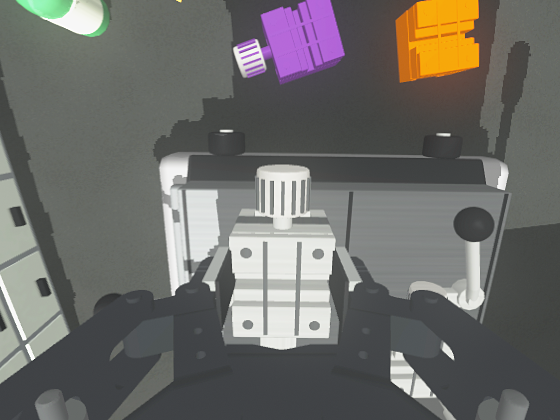

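View pics/c4.png

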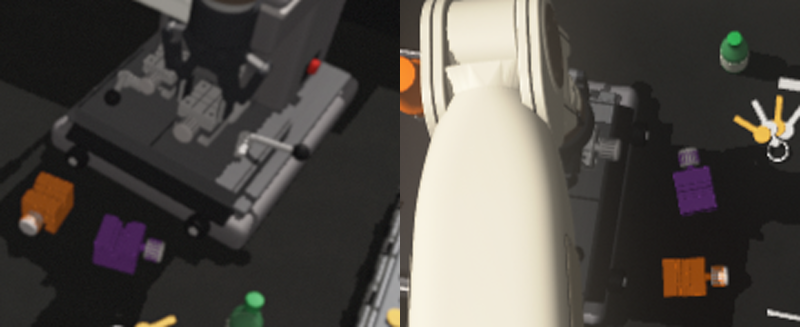

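```bash
python3 - <<'E'
from h import *
i=bot.camera_info('wrist'); p=[.55604,.17736,1.4572]
for n,v in [('fball',(-110.5,130.3,126)),('cornR',(-125,-79,90)),('cornL',(-125,183,90)),('mid',(-125,52,90)),('baseR',(-145,-79,60))]: print(n,proj('wrist',M(p,v),i).round(1))
g=cv2.cvtColor(cv2.imread('pics/w4.png'),cv2.COLOR_BGR2GRAY)
for c in (225,330,400): print(c,g[178:202,c].tolist())
print(g[200,160:200].tolist(),g[200,490:520].tolist())
for k,(u,v) in {'ball':(473,224)}.items():
  w=ray('wrist',(u,v),.126,i); d=M(p,(-110.5,130.3,126))[0]; e=w-d; c,s=np.cos(p[2]),np.sin(p[2]); print('machine-frame err mm',1000*(c*e[0]+s*e[1]),1000*(-s*e[0]+c*e[1]))
E
```

```text
fball [[473.  220.3]]
cornR [[182.8 188.3]]
cornL [[513.5 188.6]]
mid [[350.  188.3]]
baseR [[191.7 158.2]]
225 [78, 78, 85, 102, 106, 105, 105, 106, 107, 106, 114, 128, 133, 135, 134, 135, 135, 135, 135, 134, 135, 135, 136, 136]
330 [74, 75, 75, 80, 96, 106, 106, 106, 106, 106, 106, 110, 124, 132, 130, 131, 132, 134, 134, 136, 135, 136, 136, 135]
400 [66, 66, 67, 66, 72, 92, 102, 101, 102, 101, 101, 101, 108, 123, 127, 127, 127, 128, 130, 132, 132, 132, 131, 131]
[110, 117, 135, 147, 147, 149, 152, 155, 158, 157, 172, 202, 218, 224, 225, 225, 226, 219, 212, 218, 226, 222, 173, 121, 113, 123, 190, 224, 226, 225, 225, 225, 225, 225, 225, 224, 224, 224, 224, 224] [130, 131, 130, 131, 131, 130, 131, 130, 130, 129, 130, 130, 134, 86, 65, 66, 63, 119, 132, 128, 112, 105, 106, 106, 105, 104, 104, 106, 106, 105]
machine-frame err mm 2.7023693965725544 0.446257143009272
```

move_arm([
  [1.7, 5, -20, -0.5, 40],
  [0, 0, -15, 0, 40],
  [0, 0, -8, 0, 40],
  [0, 0, -4, 0, 40],
  [0, 0, 0, 0, 40],
])

```text
t: 10.3
tcp_pos: [0.5469, 0.0753, 0.1281]
tool_rot: [0.192, 3.136, -0.0]
force: [0.2, -0.9, -5.1]
opening: 0.0477
```

move_arm([
  [0, 0, 0, 0, 40],
  [0, 0, 0, 0, 40],
])

```text
t: 10.55
tcp_pos: [0.5472, 0.0754, 0.1285]
tool_rot: [0.192, 3.135, 0.0]
force: [-0.4, -0.1, -4.7]
opening: 0.0479
```

```bash
python3 - <<'E'
from h import *
for k in range(3):
  s=bot.sense(); i=bot.camera_info('wrist'); im=snap('wrist',f'w5{k}.png'); r=R.from_rotvec(s['tool_rot']).as_matrix(); print(s['tcp_pos'],np.degrees(np.arctan2(r[1,0],r[0,0])),s['dq'].round(3))
g=cv2.cvtColor(im,cv2.COLOR_RGB2GRAY)
p=[.55604,.17736,1.4572]
for n,v in [('fball',(-110.5,130.3,126)),('cornR',(-125,-79,90)),('cornL',(-125,183,90)),('mid',(-125,52,90))]: print(n,proj('wrist',M(p,v),i).round(1))
for rr in (185,190,195,200,205): print(rr, 330+np.argmin(g[rr,330:400].astype(int)), g[rr].astype(int)[345:385].tolist())
for t in ['lever_ball','table_front']: print([(d['location'],d['conf']) for d in bot.mark_of('wrist',t)][:3])
E
```

```text
[0.54715313 0.07539354 0.12848147] 173.00320411492314 [ 0.001  0.001 -0.003 -0.002 -0.002 -0.001]
[0.54711365 0.07541248 0.12840801] 173.0077750816801 [ 0.002  0.003 -0.003  0.     0.     0.002]
[0.54702763 0.07541804 0.12831313] 173.00794858112198 [ 0.001 -0.001 -0.004  0.     0.002 -0.001]
fball [[529.5 237.3]]
cornR [[159.1 197.8]]
cornL [[569.7 194.5]]
mid [[367.9 195.9]]
185 373 [106, 105, 105, 106, 105, 106, 106, 105, 105, 105, 104, 105, 104, 105, 104, 104, 104, 104, 104, 104, 104, 104, 104, 104, 104, 104, 104, 104, 103, 104, 104, 104, 104, 103, 103, 104, 104, 103, 103, 104]
190 377 [105, 105, 104, 105, 104, 105, 105, 104, 104, 105, 104, 105, 105, 105, 105, 104, 105, 104, 104, 104, 104, 105, 104, 104, 104, 105, 104, 104, 104, 105, 104, 104, 103, 104, 104, 104, 103, 104, 103, 103]
195 373 [129, 130, 130, 129, 128, 129, 129, 129, 128, 128, 128, 128, 128, 128, 127, 127, 127, 127, 127, 127, 127, 127, 127, 127, 126, 127, 127, 126, 118, 120, 119, 118, 120, 128, 127, 127, 126, 126, 125, 127]
200 373 [133, 133, 132, 133, 132, 132, 132, 132, 132, 132, 131, 131, 131, 132, 131, 132, 131, 131, 131, 131, 131, 130, 130, 131, 130, 131, 129, 107, 67, 70, 69, 72, 98, 133, 130, 130, 130, 130, 130, 130]
205 373 [136, 135, 135, 135, 134, 135, 135, 134, 135, 135, 134, 134, 135, 135, 134, 135, 134, 134, 133, 134, 134, 133, 134, 133, 134, 135, 130, 78, 69, 71, 69, 84, 124, 135, 133, 134, 133, 133, 133, 134]
[]
[([369.8, 190.8], 0.77), ([433.9, 362.5], 0.44), ([286.4, 357.1], 0.41)]
```

View pics/w52.png

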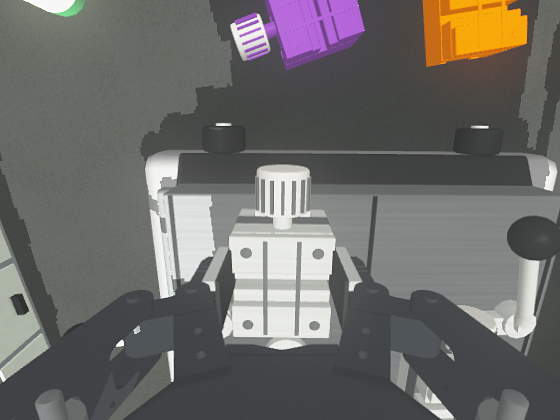

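```bash
python3 - <<'E'
from h import *
i=bot.camera_info('wrist'); im=cv2.imread('pics/w52.png')
im=cv2.resize(im[315:375,215:355],None,fx=5.6,fy=5.6,interpolation=cv2.INTER_NEAREST)
p=[.55604,.17736,1.4572]
th=np.radians(np.linspace(120,240,40))
for y0,col in ((0,(0,0,255)),(4,(0,255,0))):
  v=np.c_[-12+15*np.cos(th),y0+15*np.sin(th),np.full(40,102)]
  q=proj('wrist',M(p,v),i); print(y0,q[20])
  cv2.polylines(im,[((q-[215,315])*5.6).round().astype(int).reshape(-1,1,2)],False,col,1)
cv2.imwrite('pics/c5.png',im)
E
```

```text
0 [285.03596586 341.38386353]
4 [290.93183847 341.33578211]
```

View pics/c5.png

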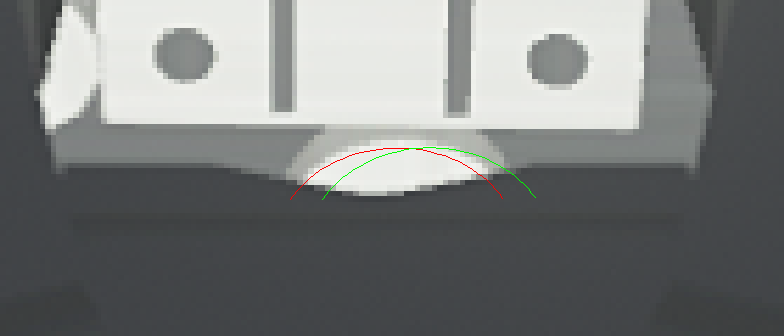

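move_arm([
  [-3.7, -0.4, 0, 0, 40],
  [0, 0, -3, 0, 40],
  [0, 0, -2, 0, 40],
  [0, 0, -1.5, 0, 40],
  [0, 0, 0, 0, 40],
])

```text
t: 11.42
tcp_pos: [0.5429, 0.0748, 0.1227]
tool_rot: [0.192, 3.135, -0.0]
force: [-5.0, -1.6, 5.6]
opening: 0.0476
```

```bash
python3 - <<'E'
from h import *
s=bot.sense(); i=bot.camera_info('wrist'); im=snap('wrist','w6.png'); print(s['tcp_pos'],s['force'])
g=cv2.cvtColor(im,cv2.COLOR_RGB2GRAY).astype(int)
E=[]
for c in list(range(195,225,3))+list(range(340,365,3))+list(range(385,500,5)):
  col=g[180:215,c]; d=col[3:]-col[:-3]; k=np.where((d>12)&(col[:-3]>95))[0]
  if len(k): E.append((c,180+k[0]+1.5))
E=np.array(E); f=np.polyfit(E[:,0],E[:,1],1); print(f, np.abs(E[:,1]-np.polyval(f,E[:,0])).max())
p=[.55604,.17736,1.4572]; q=proj('wrist',M(p,[(-125,-60,90),(-125,150,90)]),i); print('pred slope',(q[1]-q[0])[1]/(q[1]-q[0])[0],q)
E
```

```text
[0.54290224 0.07483581 0.12270552] [-4.97269707 -1.57612503  5.62338599]
[5.48151005e-03 1.94969827e+02] 0.5716108054485858
pred slope -0.008432180910646046 [[180.08004739 201.43163277]
 [520.69184766 198.55953245]]
```

move_arm([
  [0, 0, 0, 0, 60],
  [0, 0, 0, 0, 85],
  [0, 0, 0, 0, 85],
  [0, 0, 0, 0, 85],
  [0, 0, 20, 0, 85],
  [0, 0, 40, 0, 85],
  [0, -15, 40, 0, 85],
  [0, -20, 0, -8, 85],
])

```text
t: 12.48
tcp_pos: [0.5456, 0.0402, 0.2255]
tool_rot: [0.413, 3.106, 0.003]
force: [0.7, 0.0, -0.5]
opening: 0.0849
```

move_arm([
  [-2, -20, 0, -10, 85],
  [-2, -20, 0, -10, 85],
  [-2, -15, 0, -10, 85],
  [-2, -15, 0, -10, 85],
  [-2, -10, 0, -10, 85],
  [-2, 0, 0, -10, 85],
  [-2, 0, 0, -10, 85],
  [0, 0, 0, -10, 85],
])

```text
t: 13.48
tcp_pos: [0.529, -0.0401, 0.2215]
tool_rot: [-2.322, -2.116, -0.0]
force: [-0.2, -0.2, -0.4]
opening: 0.0849
```

```bash
python3 - <<'E'
from h import *
s=bot.sense(); r=R.from_rotvec(s['tool_rot']).as_matrix(); print(s['t'],s['tcp_pos'],np.degrees(np.arctan2(r[1,0],r[0,0])),s['force'],s['opening'])
i=bot.camera_info('wrist'); a=snap('wrist','w7.png'); b=snap('scene','s7.png')
for n in ('wrist','scene'):
  for t,z in [('vise',.09),('vise_knob',.12),('vise_back',.09)]:
    for d in bot.mark_of(n,t)[:4]:
      w=ray(n,d['location'],z,i if n=='wrist' else None); print(n,t,np.round(d['location']),round(d['conf'],2),w.round(4))
cv2.imwrite('pics/c7.png',np.hstack([cv2.resize(a,(400,300)),cv2.resize(b[120:300,240:480],(400,300))])[:,:,::-1])
E
```

```text
13.475 [ 0.52902604 -0.0400836   0.22148004] 84.66680470861361 [-0.1743391 -0.2021397 -0.4410177] 0.08490817116911653
wrist vise [258. 168.] 0.91 [ 0.4989 -0.0578  0.09  ]
wrist vise [76. 18.] 0.75 [ 0.3602 -0.1935  0.09  ]
wrist vise [412. 201.] 0.69 [0.5435 0.084  0.09  ]
wrist vise [262.  62.] 0.64 [ 0.4098 -0.0445  0.09  ]
wrist vise_knob [361. 208.] 0.81 [0.537  0.0283 0.12  ]
wrist vise_knob [197.  61.] 0.77 [ 0.4102 -0.0917  0.12  ]
wrist vise_knob [273. 216.] 0.76 [ 0.5373 -0.0469  0.12  ]
wrist vise_back [253. 144.] 0.95 [ 0.477  -0.0599  0.09  ]
wrist vise_back [444. 204.] 0.9 [0.5498 0.1146 0.09  ]
scene vise [264. 235.] 0.97 [ 0.4226 -0.1078  0.09  ]
scene vise [142. 264.] 0.97 [ 0.2369 -0.311   0.09  ]
scene vise [205. 389.] 0.93 [ 0.5123 -0.4508  0.09  ]
scene vise [350. 199.] 0.77 [0.5464 0.0993 0.09  ]
scene vise_knob [329. 259.] 0.95 [ 0.5846 -0.1117  0.12  ]
scene vise_knob [339. 207.] 0.9 [0.5401 0.035  0.12  ]
scene vise_knob [258. 245.] 0.73 [ 0.4361 -0.1583  0.12  ]
scene vise_knob [121. 278.] 0.67 [ 0.2467 -0.371   0.12  ]
scene vise_back [352. 193.] 0.97 [0.5402 0.1221 0.09  ]
scene vise_back [204. 375.] 0.82 [ 0.4958 -0.4334  0.09  ]
scene vise_back [271. 229.] 0.72 [ 0.4267 -0.0853  0.09  ]
scene vise_back [149. 256.] 0.68 [ 0.2384 -0.2884  0.09  ]
```

View pics/c7.png

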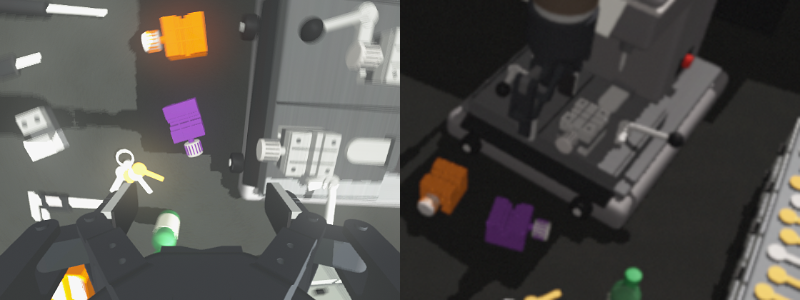

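move_arm([
  [0, 0, -40, -1, 85],
  [0, 0, -40, -1, 85],
  [0, 0, -20, 0, 85],
  [0, 0, -7.5, 0, 85],
  [0.6, 5, 0, 0, 85],
  [0.6, 5, 0, 0, 85],
  [0.6, 5, 0, 0, 85],
  [0, 0, 0, 0, 85],
])

```text
t: 14.88
tcp_pos: [0.5314, -0.0245, 0.1147]
tool_rot: [2.351, 2.082, 0.002]
force: [-0.1, -0.5, 0.4]
opening: 0.0852
```

move_arm([
  [0.6, 5, 0, 0, 85],
  [0.6, 5, 0, 0, 85],
  [0.6, 5, 0, 0, 85],
  [0, 0, 0, 0, 85],
])

```text
t: 15.38
tcp_pos: [0.533, -0.0097, 0.1142]
tool_rot: [2.352, 2.082, 0.001]
force: [0.5, -2.4, 0.9]
opening: 0.0849
```

```bash
cat > v.py <<'E'
from h import *
s=bot.sense(); r=R.from_rotvec(s['tool_rot']).as_matrix(); print(s['t'],s['tcp_pos'],np.degrees(np.arctan2(r[1,0],r[0,0])),s['force'])
i=bot.camera_info('wrist'); bot.camera('wrist'); bot.camera('scene')
for n in ('wrist','scene'):
  for t,z in [('vise',.09),('vise_knob',.12),('vise_back',.09)]:
    for d in bot.mark_of(n,t):
      w=ray(n,d['location'],z,i if n=='wrist' else None)
      if w[1]>-.02 and w[0]>.48: print(n,t,np.round(d['location']),round(d['conf'],2),w.round(4))
E
python3 v.py
```

```text
15.375 [ 0.53302305 -0.00967628  0.11418514] 83.0264577392297 [ 0.52740508 -2.44726842  0.87463532]
wrist vise [457. 239.] 0.79 [0.5446 0.0974 0.09  ]
wrist vise_knob [379. 263.] 0.64 [0.5385 0.0406 0.12  ]
scene vise [354. 199.] 0.82 [0.5545 0.1051 0.09  ]
scene vise_knob [341. 204.] 0.95 [0.5413 0.045  0.12  ]
scene vise_knob [356. 191.] 0.74 [0.5562 0.1034 0.12  ]
scene vise_back [355. 189.] 0.92 [0.5423 0.141  0.09  ]
```

move_arm([
  [0.8, 6, 0, 0, 85],
  [0.8, 6, 0, 0, 85],
  [0.8, 6, 0, 0, 85],
  [0.7, 6, 0, 0, 85],
  [0.7, 6, 0, 0, 85],
  [0, 0, 0, 0, 85],
])

```text
t: 16.52
tcp_pos: [0.5366, 0.0212, 0.114]
tool_rot: [-2.351, -2.082, -0.002]
force: [-0.0, -0.3, -0.2]
opening: 0.0848
```

move_arm([
  [0.7, 6, 0, 0, 85],
  [0.8, 6, 0, 0, 85],
  [0.8, 6, 0, 0, 85],
  [0, 0, 0, 0, 85],
])

```text
t: 17.02
tcp_pos: [0.539, 0.039, 0.114]
tool_rot: [-2.351, -2.082, -0.002]
force: [-0.7, 0.3, 0.2]
opening: 0.0851
```

```bash
python3 v.py
```

```text
17.025 [0.5389774  0.0390366  0.11399146] 83.06240899897641 [-0.69319307  0.28118589  0.19723896]
wrist vise [458. 236.] 0.95 [0.5485 0.1463 0.09  ]
wrist vise_knob [171. 253.] 0.83 [ 0.5264 -0.0143  0.12  ]
wrist vise_knob [378. 263.] 0.65 [0.5448 0.0886 0.12  ]
wrist vise_back [459. 237.] 0.3 [0.5495 0.147  0.09  ]
scene vise [362. 186.] 0.75 [0.5544 0.1608 0.09  ]
scene vise_knob [350. 191.] 0.92 [0.5414 0.0948 0.12  ]
scene vise_back [366. 180.] 0.6 [0.5537 0.1875 0.09  ]
scene vise_back [326. 206.] 0.34 [0.5039 0.0458 0.09  ]
```

move_arm([
  [0.7, 5, 0, 0, 85],
  [0.7, 5, 0, 0, 85],
  [0.6, 5, 0, 0, 85],
  [0.6, 5, 0, 0, 85],
  [0, 0, 0, 0, 85],
])

```text
t: 18.05
tcp_pos: [0.5415, 0.0589, 0.1139]
tool_rot: [-2.351, -2.082, -0.001]
force: [0.1, -0.6, -0.3]
opening: 0.085
```

move_arm([
  [0.4, 3, 0, 0, 85],
  [0.4, 3, 0, 0, 85],
  [0, 0, 0, 0, 85],
])

```text
t: 18.42
tcp_pos: [0.5422, 0.0643, 0.114]
tool_rot: [-2.352, -2.082, -0.001]
force: [0.5, -2.6, 0.1]
opening: 0.0852
```

move_arm([
  [0.4, 3, 0, 0, 85],
  [0, 0, 0, 0, 85],
])

```text
t: 18.68
tcp_pos: [0.5427, 0.0673, 0.114]
tool_rot: [-2.352, -2.082, -0.0]
force: [0.3, -2.7, 0.4]
opening: 0.0853
```

move_arm([
  [0.4, 3, 0, 0, 85],
  [0, 0, 0, 0, 85],
])

```text
t: 18.92
tcp_pos: [0.5426, 0.0681, 0.1142]
tool_rot: [2.352, 2.079, -0.005]
force: [-1.9, -8.5, 2.3]
opening: 0.0849
```

move_arm([
  [0.3, 2, 0, 0, 85],
  [0, 0, 0, 0, 85],
])

```text
t: 19.18
tcp_pos: [0.5425, 0.0682, 0.1142]
tool_rot: [2.352, 2.076, -0.01]
force: [-3.2, -13.5, 4.7]
opening: 0.085
```

move_arm([
  [0.3, 2.5, 0, 0, 85],
  [0, 0, 0, 0, 85],
  [-0.3, -2.5, 0, 0, 85],
  [-1.2, -8, 0, 0, 85],
  [-4, -30, 0, 0, 85],
  [0, 0, 0, 0, 85],
])

```text
t: 19.92
tcp_pos: [0.538, 0.0335, 0.114]
tool_rot: [-2.354, -2.079, -0.002]
force: [0.4, 0.7, 0.7]
opening: 0.085
```

```bash
python3 v.py; python3 - <<'E'
from h import *
i=bot.camera_info('wrist')
for n,z in (('wrist',.126),('scene',.126)):
  for t in ('lever_ball','lever_pivot'):
    for d in bot.mark_of(n,t): print(n,t,np.round(d['location']),round(d['conf'],2),ray(n,d['location'],.126 if t=='lever_ball' else .09,i if n=='wrist' else None).round(4))
print(bot.sense()['q'])
im=cv2.imread('pics/w7.png')
snap('wrist','w8.png'); snap('scene','s8.png')
E
```

```text
19.925 [0.53800839 0.03354159 0.11395493] 82.9130098692493 [0.38745465 0.74129643 0.65178456]
wrist vise [516. 238.] 0.7 [0.5541 0.1775 0.09  ]
wrist vise_knob [182. 254.] 0.84 [ 0.5264 -0.0145  0.12  ]
wrist vise_knob [447. 265.] 0.62 [0.5497 0.1187 0.12  ]
scene vise [368. 181.] 0.88 [0.5597 0.1858 0.09  ]
scene vise [374. 174.] 0.33 [0.5641 0.2172 0.09  ]
scene vise_knob [356. 184.] 0.59 [0.5446 0.1266 0.12  ]
scene vise_back [370. 174.] 0.81 [0.556  0.2118 0.09  ]
wrist lever_ball [555.  46.] 0.68 [0.4522 0.1597 0.126 ]
scene lever_ball [405. 200.] 0.63 [0.6681 0.1297 0.126 ]
scene lever_pivot [373. 202.] 0.59 [0.5992 0.1226 0.09  ]
[ 6.34837781e-02  3.93372388e-01 -9.08564713e-02  1.08655204e+00
  7.38157905e-05  1.85184301e-01]
```

```bash
cat > lev.py <<'E'
from h import *
a=np.radians(82.7); p=[.5549,.1768,a]
piv=M(p,(-40,-46,126))[0]
def tcp(th,lead=14,rad=75):
    t=np.radians(th)+a
    return piv[:2]*1000+rad*np.array([np.cos(t),np.sin(t)])+lead*np.array([np.sin(t),-np.cos(t)]), (th+82.7-90+180)%360
if __name__=='__main__':
    print('piv',piv,'ball',tcp(264.5,0))
    pr=None
    for th in [264.5,254.5,244.5,234.5,224.5,214.5,204.5,194.5,184.5,174.5,164.5,160,156]:
        c,y=tcp(th); print(th,c.round(1),round(y,1),'' if pr is None else (c-pr).round(1)); pr=c
    for z in (250,300,350,400,450): print(z,proj('scene',M(p,[(-55,-50,z),(-55,195,z)])).round().tolist(),proj('top',M(p,[(-55,-50,z),(-55,195,z)])).round().tolist())
    from scipy.optimize import fsolve
    print(fsolve(lambda v:[.504*np.sin(v[0])+.3906*np.cos(v[1])-.68,.504*np.cos(v[0])-.3906*np.sin(v[1])-.293],[.6,.6]))
E
python3 lev.py
```

```text
piv [0.59544456 0.13127925 0.126     ] ball (array([668.58076159, 114.66311298]), 77.19999999999999)
264.5 [665.5 101. ] 77.2 
254.5 [659.2  89.3] 67.2 [ -6.3 -11.7]
244.5 [650.9  78.9] 57.2 [ -8.3 -10.4]
234.5 [641.  70.] 47.2 [-9.9 -8.8]
224.5 [629.6  63.1] 37.2 [-11.3  -7. ]
214.5 [617.3  58.2] 27.2 [-12.4  -4.9]
204.5 [604.2  55.5] 17.2 [-13.   -2.7]
194.5 [591.   55.1] 7.2 [-13.3  -0.4]
184.5 [577.8  57.1] 357.2 [-13.2   1.9]
174.5 [565.2  61.2] 347.2 [-12.6   4.2]
164.5 [553.5  67.6] 337.2 [-11.7   6.3]
160 [548.6  71.1] 332.7 [-4.9  3.5]
156 [544.5  74.5] 328.7 [-4.1  3.4]
250 [[386.0, 153.0], [295.0, 112.0]] [[172.0, 137.0], [153.0, 254.0]]
300 [[392.0, 134.0], [296.0, 93.0]] [[167.0, 131.0], [146.0, 254.0]]
350 [[397.0, 114.0], [298.0, 74.0]] [[161.0, 124.0], [139.0, 254.0]]
400 [[404.0, 92.0], [299.0, 52.0]] [[154.0, 117.0], [131.0, 253.0]]
450 [[411.0, 68.0], [300.0, 29.0]] [[147.0, 109.0], [122.0, 253.0]]
[0.64934384 0.28128363]
```

move_arm([
  [0, 0, 53, 0, 60],
  [0, 0, 53, 10, 60],
  [25, 0, 0, 10, 60],
  [25, 0, 0, 10, 60],
  [25, 0, 0, 10, 60],
  [25, 0, 0, 10, 60],
  [25, 0, 0, 10, 60],
  [5, 0, 0, 10, 60],
])

```text
t: 21.62
tcp_pos: [0.6693, 0.0339, 0.219]
tool_rot: [-0.725, -3.056, 0.0]
force: [0.0, 0.0, 0.7]
opening: 0.0601
```

move_arm([
  [0, 10, 0, 10, 60],
  [0, 10, 0, 10, 60],
  [0, 10, 0, 10, 60],
  [0, 10, 0, 10, 60],
  [0, 10, 0, 10, 60],
  [0, 10, 0, 10, 60],
  [0, 10, 0, 10, 60],
  [0, 9, 0, 10, 60],
])

```text
t: 22.62
tcp_pos: [0.668, 0.1133, 0.2198]
tool_rot: [1.41, -2.807, -0.0]
force: [0.4, 0.5, -0.1]
opening: 0.0603
```

move_arm([
  [0, 0, 0, 8, 60],
  [0, 0, 0, 8, 60],
  [0, 0, 0, 8, 60],
  [0, 0, 0, 0, 60],
])

```text
t: 23.12
tcp_pos: [0.6681, 0.1129, 0.2198]
tool_rot: [1.954, -2.46, -0.0]
force: [-0.7, 1.2, -0.3]
opening: 0.0599
```

```bash
python3 - <<'E'
from h import *
s=bot.sense(); r=R.from_rotvec(s['tool_rot']).as_matrix(); print(s['t'],s['tcp_pos'],np.degrees(np.arctan2(r[1,0],r[0,0])),s['force'],s['q'])
i=bot.camera_info('wrist'); a=snap('wrist','w9.png'); b=snap('scene','s9.png')
for n in ('wrist','scene'):
    for d in bot.mark_of(n,'lever_ball'): print(n,np.round(d['location']),round(d['conf'],2),ray(n,d['location'],.126,i if n=='wrist' else None).round(4))
cv2.imwrite('pics/c9.png',np.hstack([cv2.resize(a,(400,300)),cv2.resize(b[90:270,280:520],(400,300))])[:,:,::-1])
E
```

```text
23.125 [0.66806945 0.11294935 0.21979957] -103.09112517004777 [-0.70179439  1.21641831 -0.32140302] [ 1.67481220e-01  6.19715134e-01  5.60267257e-01  1.51170175e+00
  7.19395676e-06 -2.74562818e+00]
wrist [275. 205.] 0.59 [0.672  0.1185 0.126 ]
scene [403. 205.] 0.63 [0.6698 0.1141 0.126 ]
```

move_arm([
  [0, 0, -30, 0, 60],
  [0, 0, -30, 0, 60],
  [0, 0, -20, 0, 60],
  [0, 0, -16, 0, 60],
  [0, 0, 0, 0, 60],
])

```text
t: 23.95
tcp_pos: [0.6672, 0.1128, 0.1225]
tool_rot: [1.954, -2.457, -0.002]
force: [0.3, 1.1, -0.0]
opening: 0.06
```

move_arm([
  [-1.5, -6, 0, 0, 52],
  [-1.1, -6, 0, 0, 52],
  [-6.3, -11.7, 0, -10, 52],
  [-8.3, -10.4, 0, -10, 52],
  [-9.9, -8.8, 0, -10, 52],
  [-11.3, -7, 0, -10, 52],
])

```text
t: 24.7
tcp_pos: [0.6312, 0.0626, 0.1256]
tool_rot: [-0.986, 2.978, -0.001]
force: [2.4, 0.7, -0.9]
opening: 0.0519
```

move_arm([
  [-12.4, -4.9, 0, -10, 52],
  [-13, -2.7, 0, -10, 52],
  [-13.3, -0.4, 0, -10, 52],
  [-13.2, 1.9, 0, -10, 52],
  [-12.6, 4.2, 0, -10, 52],
  [0, 0, 0, 0, 52],
])

```text
t: 25.45
tcp_pos: [0.5655, 0.0608, 0.1254]
tool_rot: [0.353, 3.119, 0.0]
force: [-1.0, 0.6, 0.5]
opening: 0.0523
```

```bash
cat > lv.py <<'E'
from lev import *
s=bot.sense(); r=R.from_rotvec(s['tool_rot']).as_matrix(); print(s['t'],s['tcp_pos'],np.degrees(np.arctan2(r[1,0],r[0,0])),s['force'])
i=bot.camera_info('wrist'); bot.camera('wrist'); bot.camera('scene')
for n in ('wrist','scene'):
    for d in bot.mark_of(n,'lever_ball'):
      w=ray(n,d['location'],.126,i if n=='wrist' else None); e=w-piv; print(n,np.round(d['location']),round(d['conf'],2),w.round(4),'ang',round((np.degrees(np.arctan2(e[1],e[0])-a))%360,1),'r',round(1000*np.hypot(*e[:2])))
E
python3 lv.py
```

```text
25.45 [0.565477   0.06081479 0.12542947] 167.1053058099566 [-0.99783299  0.64720848  0.52391413]
wrist [252. 255.] 0.92 [0.5797 0.0567 0.126 ] ang 175.4 r 76
scene [356. 207.] 0.38 [0.5755 0.0493 0.126 ] ang 173.6 r 84
scene [367. 178.] 0.25 [0.5622 0.1531 0.126 ] ang 64.1 r 40
```

Lever following, now near 175°. Continue towards 160° and press the end stop.

move_arm([
  [-11.7, 6.3, 0, -10, 52],
  [-4.9, 3.5, 0, -4, 52],
  [0, 0, 0, 0, 52],
])

```text
t: 26.02
tcp_pos: [0.5496, 0.0708, 0.1243]
tool_rot: [0.73, 3.054, -0.0]
force: [2.2, -1.4, 0.3]
opening: 0.0519
```

move_arm([
  [-4.1, 3.4, 0, -3, 52],
  [0, 0, 0, 0, 52],
])

```text
t: 26.28
tcp_pos: [0.549, 0.0727, 0.1256]
tool_rot: [0.81, 3.025, -0.001]
force: [8.4, -5.6, 1.1]
opening: 0.0521
```

```bash
python3 lv.py
```

```text
26.275 [0.54904584 0.07271739 0.12563734] 150.0271013935972 [ 8.36299714 -5.60956718  1.13425775]
wrist [249. 253.] 0.69 [0.5621 0.0627 0.126 ] ang 161.4 r 76
scene [353. 198.] 0.57 [0.5591 0.0736 0.126 ] ang 155.1 r 68
scene [371. 174.] 0.41 [0.5641 0.174  0.126 ] ang 43.6 r 53
```

move_arm([
  [-2.5, 2, 0, 0, 52],
  [0, 0, 0, 0, 52],
])

```text
t: 26.72
tcp_pos: [0.5484, 0.0734, 0.1263]
tool_rot: [0.81, 3.021, -0.003]
force: [10.7, -7.6, 2.0]
opening: 0.052
```

move_arm([
  [2.5, -2, 0, 0, 52],
  [4, -3.5, 0, 0, 60],
  [5, -4.5, 0, 0, 70],
  [0, 0, 0, 0, 70],
  [0, 0, 30, 0, 70],
  [0, -5, 40, 0, 70],
  [0, -30, 20, 0, 70],
  [0, -40, 0, 0, 70],
])

```text
t: 27.72
tcp_pos: [0.5545, -0.0083, 0.2161]
tool_rot: [0.807, 3.032, 0.002]
force: [-0.1, 0.0, -1.1]
opening: 0.0702
```

move_arm([
  [0, -40, 0, 0, 85],
  [0, 0, 0, 0, 85],
])

```text
t: 27.98
tcp_pos: [0.553, -0.0507, 0.2136]
tool_rot: [-0.818, -3.032, 0.001]
force: [-0.2, 0.7, -0.0]
opening: 0.085
```

```bash
python3 lv.py; python3 v.py; python3 - <<'E'
from h import *
a=snap('wrist','wf.png'); b=snap('scene','sf.png')
cv2.imwrite('pics/cf.png',np.hstack([cv2.resize(a,(400,300)),cv2.resize(b[120:255,280:460],(400,300),interpolation=cv2.INTER_CUBIC)])[:,:,::-1])
E
```

```text
27.975 [ 0.55295659 -0.05071973  0.21363098] 149.8074691339439 [-0.15651765  0.74943703 -0.02283862]
wrist [335. 319.] 0.74 [0.5622 0.0619 0.126 ] ang 161.7 r 77
scene [368. 179.] 0.18 [0.5641 0.153  0.126 ] ang 62.6 r 38
scene [141. 338.] 0.16 [ 0.3713 -0.4457  0.126 ] ang 166.1 r 619
28.175 [ 0.55330506 -0.04768603  0.21374273] 150.07516031703676 [0.54554723 0.41342713 0.04835958]
wrist vise_knob [370. 350.] 0.74 [0.55   0.1181 0.12  ]
scene vise [370. 181.] 0.9 [0.5656 0.1886 0.09  ]
scene vise_knob [354. 186.] 0.65 [0.5432 0.1174 0.12  ]
scene vise_knob [370. 174.] 0.44 [0.5618 0.1789 0.12  ]
scene vise_back [373. 176.] 0.57 [0.563  0.2106 0.09  ]
```

View pics/cf.png

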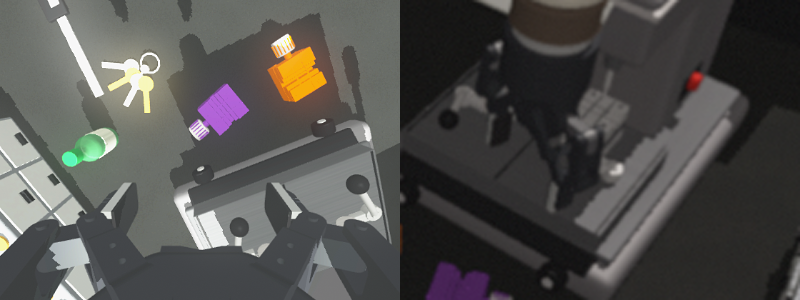

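```bash
python3 -c "
from rig import bot
print(bot.close_job(), bot.sense()['t'])"
```

```text
the job is handed in; nothing more can be done
the job is handed in; nothing more can be done
```

The loose steel vise is on the empty seat, pushed home against the stop, and the locking lever is swung round behind it. I handed the job in at about 28 s with the gripper open and clear of everything.

- **Placing:** I set the vise on the table in front of the rail, knob to the operator's side, after correcting it about 4 mm sideways when the camera showed the rail nose.
- **Push home:** I pushed on the knob with the back of one finger. It slid with at most about 3 N. It then stopped dead, the force rising to 13 N, with the knob about where a vise that is home should have it. A later look put its origin about 2 mm from the seat estimate.
- **Lever:** I led the ball round between the fingers until it stopped moving, with 10 N rising to about 13 N against the end stop. After letting go, the wrist camera put its arm at 161.7°, where locked is 160°. The knob had not moved.

**Checks that disagreed:**
- The overhead-side (scene) camera's last lever-ball readings were low-confidence and wrong, because the gripper blocked its view. The lever check therefore rests on the wrist camera and the push force.
- The scene camera's vise positions also ran about 10 mm farther in than the wrist camera's.
- I could not see the cam nose itself directly.

I touched nothing else on the bench.

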